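# Snug the adjustable wrench and tighten the carrier's locknut

### The arm

A 7-joint arm with a two-finger parallel gripper is mounted at the origin on the work surface. World frame = base frame: x ahead of the robot, y to its left, z up, the work surface at z = 0. Lengths are in m, angles in rad, forces in N, time in s.
With the tool pointing down it reaches from about 0.35 to 0.9 m from the base axis. Payload 19.9 kg.
Tool frame: the origin (TCP) lies between the finger pads; the fingertips stand 19 mm ahead of it and the grasp point (between the pads) is the TCP; z points along the fingers, y is the direction in which the jaws open and shut (so a half turn about z gives the same grasp; the last joint's range is limited). The gripper opens to 94 mm and grips with 3 to 60 N. Pads are 16 mm wide; open, the fingers measure 119 mm over their backs; the gripper's body (75 mm by 177 mm) begins 78 mm behind the grasp point.
Start: joints at [-1.268, 0.417, -0.01, 1.614, 0.005, 1.111, -0.053], TCP at [0.211, 0.588, 0.195] pointing down, gripper open.
Joint ranges: [-2.81, 2.81], [-0.39, 2.02], [-1.27, 1.25], [0.06, 2.57], [-1.19, 4.33], [0.19, 2], [-2.82, 2.82]. Speed limits (rad/s): [1.89, 1.89, 2.39, 2.39, 3.01, 3.01, 3.01].

### API

Orientations are given as a 3x3 rotation matrix whose columns are the frame's x, y, z axes.
In Python, from rig import robot gives the robot as it stands. Calls block until the motion is done:
- robot.move_ptp(position, orientation): joint-space move of the TCP to a pose.
- robot.move_linear(position, velocity=0.15, frame=None, threshold=None): straight line of the TCP; frame=None keeps the orientation; velocity is the mean speed in m/s. With threshold (N) it stops when the force on the tool has changed by that much, and returns True; else False.
- robot.goto_joints(angles): joint-space move.
- robot.gripper_to(opening): finger opening in m; the grip force is fixed at half the most; returns when the fingers have stopped.
- robot.pause(seconds).
- robot.ik(position, orientation): joint angles nearest the present ones, or None.
- robot.get_state(): the state.
- robot.grab_frame(name): name is "side" or "top"; returns the picture (420x560x3 uint8, red, green, blue); there is no depth.
- robot.camera_info(name): a dict with "fx", "fy", "cx", "cy" (pixels), "rvec" (rotation vector, rad) and "tvec" (3), from world to camera coordinates, as OpenCV has them. Camera axes: x right, y down, z forward; pixel columns grow to the right and rows downward; lengths in m; the calibration is good to about 2 mm. A picture is of the moment at which its call begins. camera_info takes no time and is no camera call.
A pose or a line that the arm cannot do raises robot.PlanningError and nothing moves.
- robot.sign_off(): hands the job in, once; it reports no verdict.
The state is a dict: "time": time; "qpos": joint angles; "joint_vel": joint speeds; "effort": joint torques, N m; "ee_pos": TCP position; "tool_rot": TCP orientation; "force": force on the tool from outside, world axes, zero at the start; "moment": the same for the moment, N m; "opening": finger opening in m.
Only numpy, scipy, OpenCV 4.12 (cv2) and the standard library are available. Lean on these libraries where they do the work, as an engineer would, in place of code of your own. Each camera call takes 0.05 s, during which the arm holds its last target. There are 200 camera calls.

### The job

The adjustable wrench lies with its jaws loosely round the big locknut on the preheater's deck. Roll the wrench's worm until the jaw closes snugly on the nut, and only then swing the handle to tighten the nut clockwise by about an eighth of a turn (45 degrees). Leave the wrench lying flat and snug on the nut, and leave everything else where it is.

Things in the scene. Friction and masses are not known exactly. Their poses are not given: they have to be found in the camera images.
- nut_top (a point): centre of the top face of the big steel hex nut: 30 mm across flats, 34.6 over corners, 20 mm tall, standing on the preheater's flat deck, which so lies 20 mm below this point. Turns about the vertical. (A smaller 19 mm nut at the deck's far left corner has no part in this.)
- nut (a joint): angle of the big nut, rad; grows clockwise seen from above (tightening); starts between -0.08 and 0.08. Drag about 0.25 N m, no spring, no stop in the range needed.
- wrench: loose steel adjustable wrench, 198 mm long, 0.4 to 0.6 kg, flat on the deck, open jaws loosely round the nut. Origin: underside, below the mouth point. +x out of the mouth, handle to -x, +y to the fixed jaw, z up. At the start the handle points towards the robot (world -x, turned 0.5 rad at most to the left), the movable jaw is on the robot's right.
- mouth (a point): point of the wrench where the centre of a gripped 30 mm nut lies, 9 mm above the underside; axes as wrench. Fixed jaw face 15 mm to +y, throat 20 mm to -x; the movable jaw on the -y side slides along y. Head 18 mm thick, 45 to 54 mm broad over the jaws.
- worm_mid (a point): centre of the worm: ribbed thumb roller in the wrench's head, 22 mm diameter, 20 mm long, axis along wrench y, 43 mm from the mouth towards the handle; top 24 mm above the deck, 6 mm proud of the head. Stroke its top with a fingertip towards the mouth (wrench +x) to close the jaw (this also pushes the throat to the nut, harmless); L mm of stroke turns it about L/11 rad; lift and repeat.
- worm (a joint): turn of the worm, rad, grows as the jaw closes: 1.6 mm of jaw per rad. Starts at 0 to 1.8; stalls at about 5.6 when snug. Needs 4 to 5 N along its surface; a press of 5 to 20 N serves. The jaw cannot drive it back; it stays where left.
- jaw (a joint): travel of the movable jaw, m, growing as it closes. Jaw opening = 39 mm minus this: 36 to 39 mm at the start, snug on the 30 mm nut at about 0.009.
- handle (a point): middle of the handle's grip, 135 mm from the mouth point, 7 mm above the underside; axes as wrench. Handle 24 mm wide (wrench y), 14 mm thick, lying on the deck, from 64 to 180 mm from the mouth point. It can be taken from straight above; its sweep to the robot's left (clockwise about the nut) is free.
- rail_end (a point): centre of the near, free end of a 16 mm aluminium rod, axis 110 mm above the deck, which runs from here along +y (away from the robot) to a post 202 mm off, passing 28 mm right of the nut's centre. An upright gripper over the worm hits it: lean the tool 30 to 45 degrees to the robot's left (the fixed jaw's side), tip pointing right and down. Axes: the station's, x to the right.
- heatsink_mid (a point): bystander: aluminium finned heat sink 60 x 50 x 26 mm, loose on the deck, far left; its centre. To be left alone.
- board_mid (a point): bystander: green circuit board 85 x 130 mm, 14 mm tall with its connectors, loose on the deck right of the rail, near; its centre. To be left alone.
- nozzle_mid (a point): bystander: steel hot-air nozzle, 45 mm square and 62 mm tall, loose on the deck right of the rail, far; its centre. To be left alone.
- flux_mid (a point): bystander: small jar 56 mm across, 60 mm tall, on the table; its centre. To be left alone.
- driver_mid (a point): bystander: screwdriver 180 mm long, lying on the table; its centre. To be left alone.
- spool_mid (a point): bystander: grey spool 60 mm across, 46 mm tall, on the table; its centre. To be left alone.
- spanner_mid (a point): bystander: flat fixed spanner 150 mm long, lying on the table (not the tool for this job); its centre. To be left alone.
Mind the look-alikes: they are no part of the job. Of the things shaped like the wrench, the steel one is meant.

How it is judged:
By the outcome, as a careful person would: the job done as asked, in the order asked, and still so for the second after the job is handed in, with the robot touching nothing.
It also fails if it takes over 61 s, if anything falls off the work surface, if the arm or the gripper's body presses on something with over 40 N, if the wrist force passes 120 N, or if a joint passes its speed limit or range.

## Working session

There is one attempt and no reset: what is moved stays moved. The work goes in short steps, each a Python script; the robot and the scene stay as the last script left them, time stands still between calls to the robot, and variables do not carry over. Pictures are saved under pics/ and viewed, about 8 in all and at most 12, crops included, and the job is handed in when it is done.

```bash
mkdir -p pics; ls; cat > h.py <<'E'
import numpy as np, cv2
from rig import robot
def cam(n):
    c=robot.camera_info(n); K=np.array([[c['fx'],0,c['cx']],[0,c['fy'],c['cy']],[0,0,1.]])
    R=cv2.Rodrigues(np.array(c['rvec'],float))[0]; return K,R,np.array(c['tvec'],float).ravel()
def ray(n,uv):
    K,R,t=cam(n); d=R.T@np.linalg.solve(K,[uv[0],uv[1],1.]); return -R.T@t,d/np.linalg.norm(d)
def onplane(n,uv,z):
    o,d=ray(n,uv); return o+d*(z-o[2])/d[2]
def two(a,b):
    (o1,d1),(o2,d2)=ray('top',a),ray('side',b)
    s=np.linalg.lstsq(np.c_[d1,-d2],o2-o1,rcond=None)[0]
    p,q=o1+s[0]*d1,o2+s[1]*d2; return (p+q)/2,np.linalg.norm(p-q)
def proj(n,p):
    K,R,t=cam(n); c=K@(R@np.array(p)+t); return c[:2]/c[2]
def snap(n,name,crop=None,s=1):
    im=robot.grab_frame(n)[:,:,::-1]
    if crop: im=im[crop[1]:crop[3],crop[0]:crop[2]]
    cv2.imwrite(f'pics/{name}.png',cv2.resize(im,None,fx=s,fy=s,interpolation=cv2.INTER_CUBIC))
E
python3 - <<'E'
from h import *
snap('top','t0',None,1.4);snap('side','s0',None,1.4)
for n in('top','side'):
    K,R,t=cam(n);print(n,K[0,0],-R.T@t,R[2])
E
```

```text
pics
top 482.80118271650196 [0.32653996 0.01213806 1.29759443] [ 0.09735358 -0.00895364 -0.99520958]
side 388.1134554589182 [ 0.09743328 -0.67651288  1.0707677 ] [ 0.29612796  0.55254537 -0.77910323]
```

View pics/t0.png

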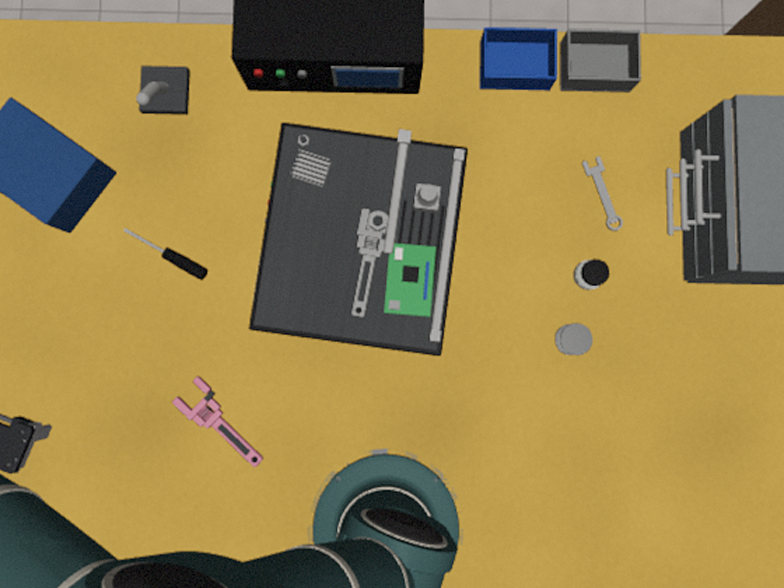

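View pics/s0.png

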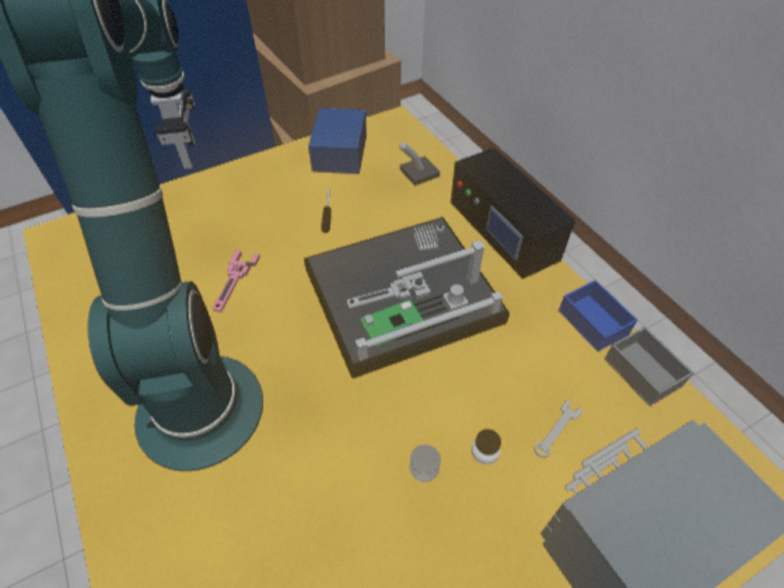

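The steel wrench (top view ×1.4) runs from about (358,315) to the nut at (377,220), with the rail to its right from (389,250) to (403,135). In the side view the nut is near (420,283) and the handle end near (352,301). I'll zoom in next.

```bash
python3 - <<'E'
from h import *
snap('top','t1',(235,85,335,235),4);snap('side','s1',(240,165,350,235),7)
E
```

```text
(no output)
```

View pics/t1.png

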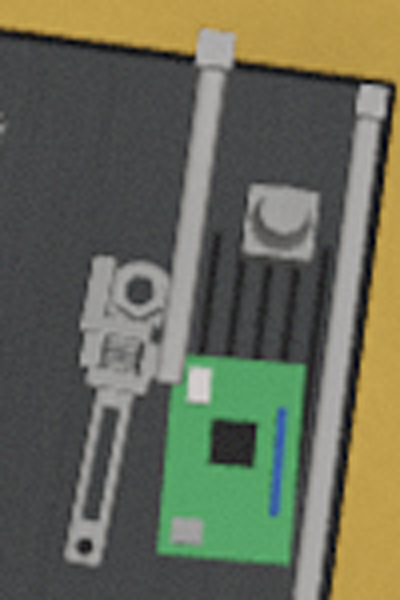

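View pics/s1.png

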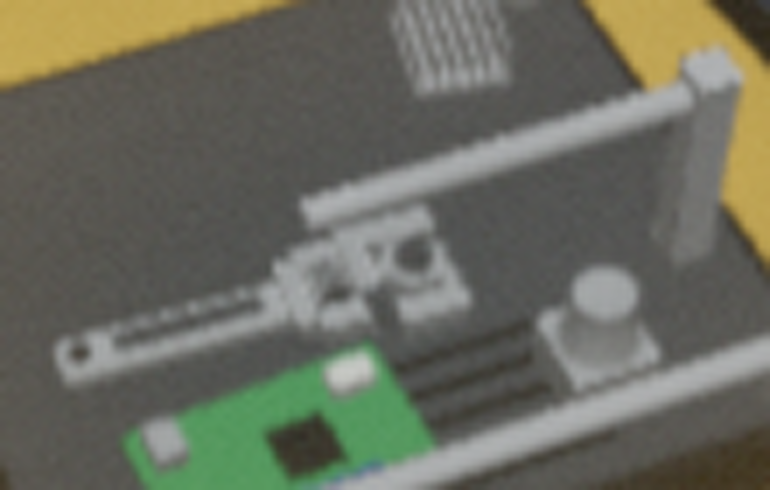

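Top crop: nut bore (140,289), worm about (121,352), handle hole (85,546), near rail end about (171,380). Side crop: nut bore (412,255), handle hole (80,353), rail end about (312,213).

```bash
python3 - <<'E'
from h import *
T=lambda u,v:(235+u/4-.375,85+v/4-.375)
S=lambda u,v:(240+u/7-.43,165+v/7-.43)
for n,a,b in [('nut',(140,289),(412,257)),('hole',(85,546),(80,353)),('rail',(171,380),(312,213)),('board corner',(304,365),(370,345)),('post',(216,48),(712,70)),('worm',(122,352),(333,280))]:
    p,e=two(T(*a),S(*b));print(n,p.round(4),round(e,4))
for z in(.06,.065,.07,.075,.08):print(z,onplane('top',T(140,289),z).round(4),onplane('side',S(412,257),z).round(4),onplane('top',T(85,546),z-.006).round(4),onplane('side',S(80,353),z-.006).round(4))
print(robot.get_state())
E
```

```text
nut [0.5663 0.0249 0.0723] 0.0027
hole [0.4017 0.0563 0.0657] 0.0001
rail [0.4957 0.0038 0.1649] 0.0013
board corner [ 0.4954 -0.0711  0.1584] 0.0237
post [ 0.694  -0.0188  0.1747] 0.0008
worm [0.5271 0.0353 0.0669] 0.0002
0.06 [0.57   0.0246 0.06  ] [0.5707 0.0339 0.06  ] [0.4025 0.0567 0.054 ] [0.4052 0.0648 0.054 ]
0.065 [0.569  0.0245 0.065 ] [0.5683 0.0304 0.065 ] [0.4022 0.0565 0.059 ] [0.4037 0.0612 0.059 ]
0.07 [0.5681 0.0245 0.07  ] [0.566  0.0269 0.07  ] [0.4019 0.0563 0.064 ] [0.4022 0.0575 0.064 ]
0.075 [0.5671 0.0244 0.075 ] [0.5637 0.0233 0.075 ] [0.4016 0.0561 0.069 ] [0.4007 0.0539 0.069 ]
0.08 [0.5661 0.0244 0.08  ] [0.5613 0.0198 0.08  ] [0.4013 0.056  0.074 ] [0.3991 0.0502 0.074 ]
{'time': 0.2, 'qpos': array([-1.26753196,  0.41774611, -0.01031335,  1.61396472,  0.00469803,
        1.11071803, -0.0530082 ]), 'joint_vel': array([-1.42288806e-04, -2.58860213e-03,  5.63784476e-04, -1.49798212e-03,
        1.39737755e-03, -1.59945348e-05, -9.56087121e-04]), 'effort': array([ 7.89676342e-04, -8.50802422e+01,  6.38246946e-01, -4.25819135e+01,
       -4.87831305e-02,  1.73425575e-02,  4.65880373e-05]), 'ee_pos': array([0.21114663, 0.58797453, 0.19445552]), 'tool_rot': array([[-9.41157741e-01,  3.37967546e-01, -2.10861843e-04],
       [ 3.37967605e-01,  9.41157416e-01, -7.84652656e-04],
       [-6.67329446e-05, -8.09746393e-04, -9.99999670e-01]]), 'force': array([0.40335479, 0.80443629, 0.20361603]), 'moment': array([-0.01447513, -0.02954584,  0.01186137]), 'opening': 0.0941184469419977}
```

```bash
cat >> h.py <<'E'
a=-0.18; th=np.radians(38)
def frame(a,th,sgn):
    ux=np.array([np.cos(a),np.sin(a),0]); r=np.array([np.sin(a),-np.cos(a),0]); d=np.array([0,0,-1.])
    z=np.cos(th)*d+np.sin(th)*r; y=sgn*ux; return np.c_[np.cross(y,z),y,z],ux
def tcp_for(contact,a,th,sgn):
    # lowest (left) corner line of the closed, leaning fingertips at 'contact'
    R,ux=frame(a,th,sgn); w=np.cross(R[:,2],ux); w=w if w[2]<0 else -w
    return np.array(contact)-0.019*R[:,2]-0.008*w, R
worm=np.array([0.526,0.0343,0.076])
E
python3 - <<'E'
from h import *
for s in(1,-1):
    for dx in(-.011,.011):
      for dz in(.06,0):
        p,R=tcp_for(worm+[dx*np.cos(a),dx*np.sin(a),dz],a,th,s)
        q=robot.ik(p,R); print(s,dx,dz,p.round(3),None if q is None else np.round(q,2))
E
```

```text
1 -0.011 0.06 [0.516 0.042 0.156] [-0.94  0.59  0.64  1.77  0.24  1.24 -0.63]
1 -0.011 0 [0.516 0.042 0.096] [-0.93  0.68  0.62  1.8   0.2   1.13 -0.65]
1 0.011 0.06 [0.538 0.038 0.156] [-0.92  0.63  0.66  1.72  0.22  1.24 -0.59]
1 0.011 0 [0.538 0.038 0.096] [-0.91  0.72  0.64  1.75  0.18  1.14 -0.61]
-1 -0.011 0.06 [0.516 0.042 0.156] [-0.45  0.51 -0.04  1.75  0.54  1.36  2.23]
-1 -0.011 0 [0.516 0.042 0.096] [-0.45  0.59 -0.03  1.78  0.55  1.27  2.18]
-1 0.011 0.06 [0.538 0.038 0.156] [-0.43  0.54 -0.03  1.7   0.55  1.37  2.26]
-1 0.011 0 [0.538 0.038 0.096] [-0.44  0.62 -0.02  1.73  0.56  1.28  2.2 ]
```

```bash
cat >> h.py <<'E'
S=1
def stroke(worm,d0=-.010,d1=.010,N=9,v=.04,lift=.012):
    ux=frame(a,th,S)[1]; p0,R=tcp_for(worm+d0*ux,a,th,S)
    robot.move_linear(p0+[0,0,lift],.15)
    hit=robot.move_linear(p0-[0,0,.012],.02,threshold=N)
    st=robot.get_state(); c=st['ee_pos']; f0=st['force']
    print('hit',hit,'dz %.4f'%(c[2]-p0[2]),'F',f0.round(1))
    n=4
    for i in range(1,n+1):
        robot.move_linear(c+(d1-d0)*i/n*ux,v); st=robot.get_state()
        f=st['force'];print('  F along %.1f right %.1f up %.1f z %.4f'%(f@ux,-f[1],f[2],st['ee_pos'][2]-p0[2]))
    robot.move_linear(st['ee_pos']+[0,0,lift],.1)
    print('t',robot.get_state()['time'])
E
python3 - <<'E'
from h import *
robot.gripper_to(0.0)
p,R=tcp_for(worm-.010*frame(a,th,S)[1],a,th,S)
robot.move_ptp(p-.12*R[:,2]+[0,0,.03],R)
print(robot.get_state()['force'],robot.get_state()['time'])
robot.move_linear(p+[0,0,.012],.15)
print(robot.get_state()['force'],robot.get_state()['time'])
stroke(worm)
snap('top','t2',(215,105,335,235),4);snap('side','s2',(240,145,350,235),6)
E
```

```text
[-0.5233716  -0.45732065  0.39285833] 3.6333
[-0.01686687  0.16722401  0.94051151] 4.6833
hit False dz -0.0119 F [-0.7 -0.   0.2]
  F along 0.3 right -0.3 up 1.1 z -0.0119
  F along -0.7 right 0.2 up -0.1 z -0.0119
  F along 0.2 right -0.4 up -0.2 z -0.0119
  F along 0.4 right 0.3 up -0.2 z -0.0119
t 7.65
```

View pics/s2.png

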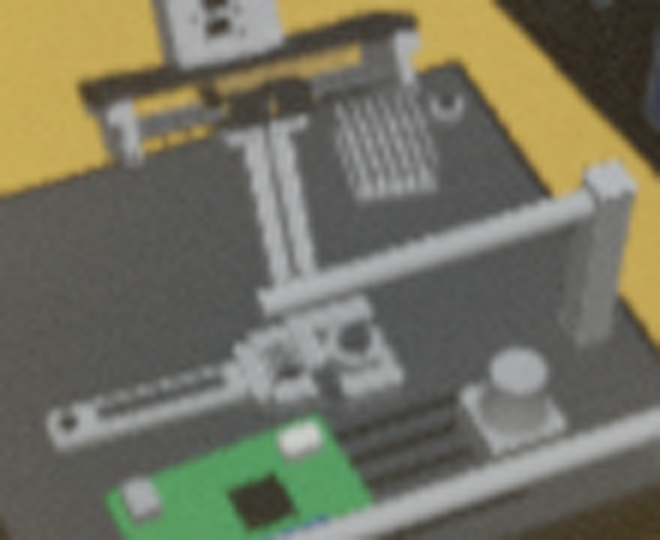

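The side view shows the fingers leaning in clear of the rail, with the tips hidden behind its near end at about (290,290). There was no contact, so I'll check the top view.

View pics/t2.png

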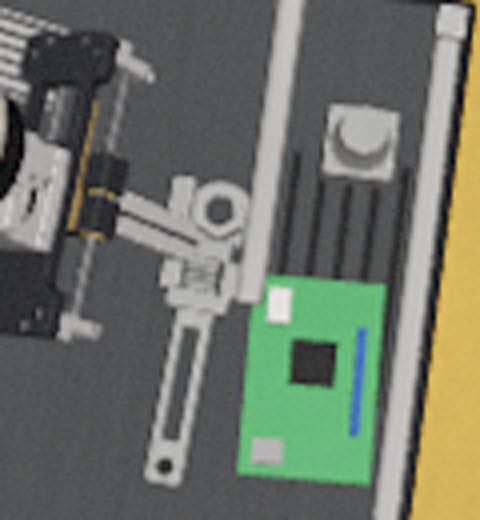

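```bash
python3 - <<'E'
from h import *
st=robot.get_state();R=st['tool_rot'];p=st['ee_pos'];print(p,R.round(3),st['opening'])
ux=R[:,1]
for o in(0,.008,-.008):
    q=p+.019*R[:,2]+o*R[:,0];print(o,q.round(4),'t2',((proj('top',q)-[215,105]+.375)*4).round(),'s2',((proj('side',q)-[240,145]+.4)*6).round())
E
```

```text
[0.53701371 0.03785435 0.09598346] [[ 0.141  0.984 -0.11 ]
 [ 0.775 -0.179 -0.605]
 [-0.615  0.    -0.788]] 0.00042456182829592453
0 [0.5349 0.0263 0.081 ] t2 [216. 257.] s2 [306. 349.]
0.008 [0.5361 0.0326 0.0761] t2 [206. 256.] s2 [302. 347.]
-0.008 [0.5338 0.0201 0.0859] t2 [226. 257.] s2 [310. 352.]
```

Top view: worm ribs at about (203,277) and the fingertip at about (205,255), which is where I expected it laterally. The miss must be in height or tip shape. I'll aim nearer the tip's centre and probe deeper, guarded by the force threshold.

```bash
sed -i 's/-0.008\*w, R/-CO*w, R/; s/^S=1/S=1; CO=0.003/; s/p0-\[0,0,.012\]/p0-[0,0,DN]/; s/^worm=/DN=.014\nworm=/' h.py; python3 - <<'E'
from h import *
# probe only
ux=frame(a,th,S)[1]
p0,R=tcp_for(worm-.006*ux,a,th,S)
robot.move_linear(p0+[0,0,.012],.15)
h=robot.move_linear(p0-[0,0,.016],.025,threshold=7)
st=robot.get_state();c=st['ee_pos'];print(h,'tip z',(c+.019*R[:,2]).round(4),'F',st['force'].round(1),'t',st['time'])
snap('top','t3',(245,125,295,175),10)
E
```

```text
False tip z [0.5198 0.0331 0.062 ] F [ 0.1 -0.3 -0.2] t 9.2917
```

View pics/t3.png

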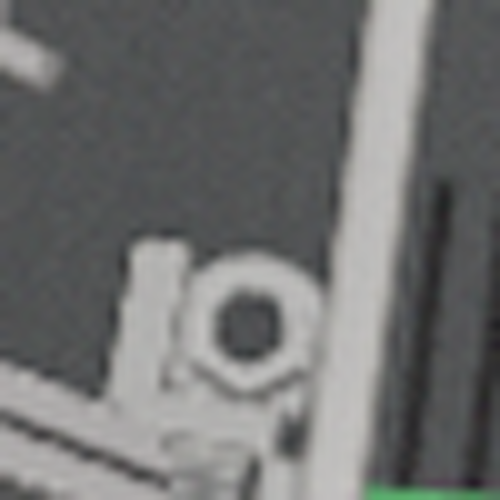

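The crop shows the finger coming over the head at its lower left and the nut at (250,325), with still no contact. I'll keep probing down.

```bash
python3 - <<'E'
from h import *
st=robot.get_state();c=st['ee_pos'];R=st['tool_rot']
h=robot.move_linear(c-[0,0,.012],.02,threshold=6)
st=robot.get_state();c=st['ee_pos'];print(h,'tip',(c+.019*R[:,2]).round(4),'F',st['force'].round(1),'t',st['time'])
E
```

```text
False tip [0.5198 0.0331 0.05  ] F [0.1 0.3 0.7] t 10.0833
```

```bash
python3 - <<'E'
from h import *
A=robot.grab_frame('top')[:,:,::-1][125:200,225:305].copy();B=robot.grab_frame('side')[:,:,::-1][165:240,255:335].copy()
A=cv2.resize(A,None,fx=5,fy=5,interpolation=2);B=cv2.resize(B,None,fx=5,fy=5,interpolation=2)
cv2.imwrite('pics/m4.png',np.hstack([A,B]))
st=robot.get_state();R=st['tool_rot'];p=st['ee_pos']
for o in(0,.008,-.008):
    q=p+.019*R[:,2]+o*R[:,0];print(o,q.round(4),((proj('top',q)-[225,125]+.4)*5).round(),((proj('side',q)-[255,165]+.4)*5+[400,0]).round())
E
```

```text
0 [0.5198 0.0331 0.05  ] [207. 260.] [555. 222.]
0.008 [0.5209 0.0393 0.0451] [195. 259.] [552. 220.]
-0.008 [0.5187 0.0269 0.055 ] [219. 260.] [558. 224.]
```

View pics/m4.png

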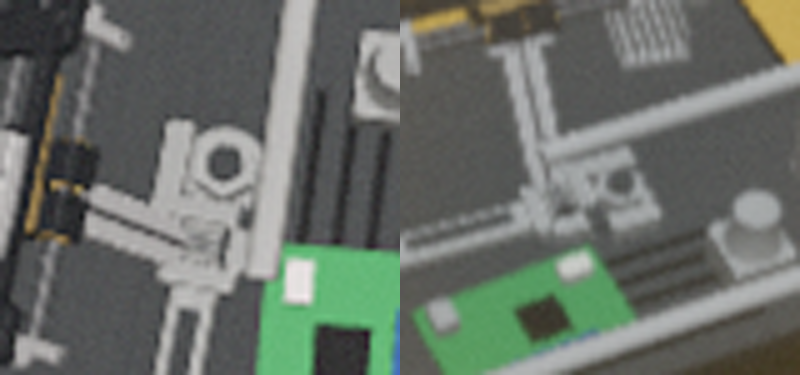

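```bash
python3 - <<'E'
from h import *
T=lambda u,v:(225+u/5-.4,125+v/5-.4)
S_=lambda u,v:(255+(u-400)/5-.4,165+v/5-.4)
for n,A,B in [('tip',(180,256),(543,230)),('finger junction',(72,185),(520,28)),('worm',(207,240),(563,195)),('nut',(225,161),(619,184))]:
    p,e=two(T(*A),S_(*B));print(n,p.round(4),round(e,4))
st=robot.get_state();R=st['tool_rot'];p=st['ee_pos']
for d in (.019,-.03,-.05,-.06,-.07):
    q=p+d*R[:,2];print(d,q.round(4),((proj('top',q)-[225,125]+.4)*5).round(),((proj('side',q)-[255,165]+.4)*5+[400,0]).round())
A=robot.grab_frame('top')[:,:,::-1][138:188,245:285];B=robot.grab_frame('side')[:,:,::-1][185:225,265:305]
f=lambda x:cv2.resize(cv2.convertScaleAbs(x,alpha=1.6,beta=-100),(400,int(x.shape[0]*400/x.shape[1])),interpolation=2)
A,B=f(A),f(B);B=cv2.copyMakeBorder(B,0,A.shape[0]-B.shape[0],0,0,0)
cv2.imwrite('pics/m5.png',np.hstack([A,B]))
E
```

```text
tip [0.523  0.0489 0.0233] 0.0055
finger junction [0.5319 0.0962 0.175 ] 0.0056
worm [0.5259 0.0329 0.0753] 0.0003
nut [0.5665 0.0251 0.0715] 0.0031
0.019 [0.5198 0.0331 0.05  ] [207. 260.] [555. 222.]
-0.03 [0.5252 0.0628 0.0887] [147. 236.] [540. 153.]
-0.05 [0.5274 0.0749 0.1044] [122. 226.] [534. 124.]
-0.06 [0.5285 0.081  0.1123] [109. 221.] [531. 110.]
-0.07 [0.5296 0.087  0.1202] [ 96. 216.] [528.  95.]
```

View pics/m5.png

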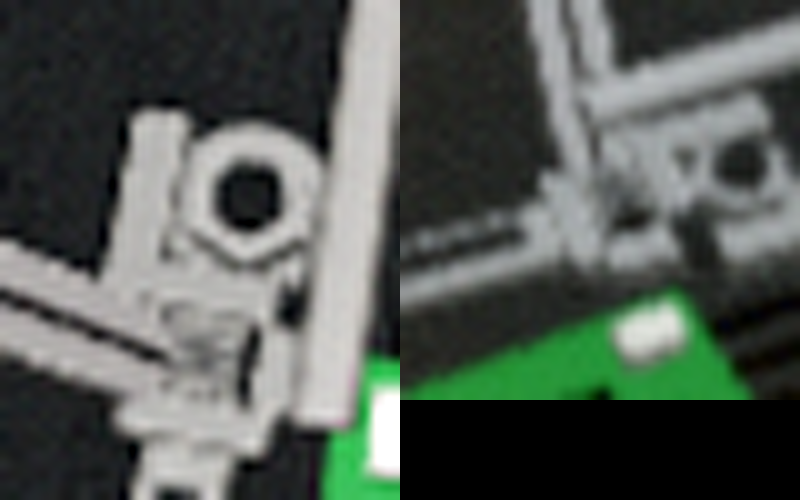

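```bash
python3 - <<'E'
from h import *
print('origin',proj('top',[0,0,.0])*1.4,proj('side',[0,0,.0])*1.4)
T=lambda u,v:(u/1.4-.15,v/1.4-.15)
for n,A,B in [('driver tip',(126,231),(329,190)),('jar cap',(595,272),(488,442)),('spanner ring',(614,223),(543,451)),('pink hole',(256,460),(219,306)),('deck FL top',(251,327),(306,264)),('deck FR top',(440,352),(354,362)),('deck BL top',(283,125),(443,220)),('spool top',(574,337),(425,457))]:
    p,e=two(T(*A),T(*B));print(n,p.round(4),round(e,4))
st=robot.get_state();print(st['ee_pos'],st['qpos'].round(3))
E
```

```text
origin [384.66901738 527.59661382] [199.67395784 409.19199001]
driver tip [0.5498 0.509  0.0064] 0.0023
jar cap [ 0.481  -0.3813  0.0526] 0.0009
spanner ring [ 0.5857 -0.4366  0.0008] 0.0016
pink hole [0.124  0.241  0.0157] 0.0037
deck FL top [0.3682 0.2598 0.0181] 0.0002
deck FR top [ 0.3295 -0.0941  0.0647] 0.0034
deck BL top [0.7575 0.2101 0.0328] 0.0022
spool top [ 0.3595 -0.3438  0.0431] 0.0015
[0.52188819 0.04465292 0.06500993] [-0.888  0.729  0.566  1.786  0.21   1.094 -0.687]
```

```bash
python3 - <<'E'
from h import *
st=robot.get_state();c=st['ee_pos']
h0=robot.move_linear(c-[0,0,.008],.02,threshold=6);s=robot.get_state();print('left probe',h0,s['ee_pos'].round(4),s['force'].round(1))
robot.move_linear(c+[0,0,.022],.1)
t=np.array([worm[0]-.006,worm[1]+.001,c[2]+.022])
robot.move_linear(t,.1)
h=robot.move_linear(t-[0,0,.026],.02,threshold=6)
st=robot.get_state();print(h,'tcp',st['ee_pos'].round(4),'F',st['force'].round(1),'t',st['time'])
E
```

```text
left probe True [0.5221 0.0446 0.0626] [-0.8  1.6  8. ]
True tcp [0.5199 0.0352 0.0682] F [-0.7  1.7  5.9] t 12.1
```

Both probes made contact: the head top at TCP z 0.0626, and the worm, 5.6 mm higher, at 0.0682. That fits the worm standing 6 mm proud of the head. Next is the first stroke.

```bash
cat >> h.py <<'E'
def go(x0,y0,z0,L,n=5,v=.04,N=8):
    """touch down at TCP (x0,y0) from above z0, stroke L along wrench x, lift"""
    ux=frame(a,th,S)[1]
    robot.move_linear([x0,y0,z0+.006],.12)
    h=robot.move_linear([x0,y0,z0-.004],.015,threshold=N)
    st=robot.get_state();c=st['ee_pos'];print('touch',h,c.round(4),st['force'].round(1))
    for i in range(1,n+1):
        robot.move_linear(c+L*i/n*ux,v);st=robot.get_state();f=st['force']
        print('  F along %.1f left %.1f up %.1f'%(f@ux,f[1],f[2]))
    robot.move_linear(st['ee_pos']+[0,0,.008],.12);print('t',robot.get_state()['time'])
E
python3 - <<'E'
from h import *
go(.5169,.0355,.0682,.020)
E
```

```text
touch True [0.5167 0.0354 0.0662] [-1.4  2.6  8.1]
  F along -6.2 left 4.1 up 10.6
  F along -10.1 left 6.8 up 22.6
  F along -4.3 left 5.2 up 18.3
  F along -3.3 left 4.4 up 11.4
  F along -2.4 left 3.8 up 3.4
t 14.3917
```

The forces show the contact follows the worm's round top, peaking at TCP x≈0.5245. I'll stroke along an arc and regulate the radial press.

```bash
cat >> h.py <<'E'
def arc(xc,yc,zc,r=.011,p0=-.65,p1=.65,n=8,Ft=13,v=.04,k=6e-5,corr=1):
    ux=frame(a,th,S)[1]; C=np.array([xc,yc,zc]); up=np.array([0,0,1.])
    P=lambda ph,r:C+r*(np.sin(ph)*ux+np.cos(ph)*up)
    robot.move_linear(P(p0,r+.006),.12)
    h=robot.move_linear(P(p0,r-.005),.02,threshold=9)
    st=robot.get_state(); r=np.linalg.norm(st['ee_pos']-C); out=[]
    for ph in np.linspace(p0,p1,n+1)[1:]:
        m=ph-(p1-p0)/n; f=st['force']; Fn=f@(np.sin(m)*ux+np.cos(m)*up); Ff=f@(np.cos(m)*ux-np.sin(m)*up)
        out.append((round(Fn,1),round(Ff,1),round(r*1e3,1)))
        r-=np.clip(k*(Ft-Fn),-8e-4,8e-4)
        robot.move_linear(P(ph,r),v); st=robot.get_state()
    f=st['force'];out.append((round(f@(np.sin(ph)*ux+np.cos(ph)*up),1),round(f@(np.cos(ph)*ux-np.sin(ph)*up),1)))
    robot.move_linear(P(p1,r+.006),.12); print(h,'Fn,Ft,r:',*out,'t %.2f'%robot.get_state()['time'])
E
python3 - <<'E'
from h import *
arc(.5245,.0342,.0583)
E
```

```text
True Fn,Ft,r: (np.float64(8.6), np.float64(1.3), np.float64(10.2)) (np.float64(9.0), np.float64(-2.4), np.float64(10.0)) (np.float64(11.9), np.float64(-5.3), np.float64(9.7)) (np.float64(12.1), np.float64(-6.6), np.float64(9.6)) (np.float64(5.6), np.float64(-4.0), np.float64(9.6)) (np.float64(10.6), np.float64(-9.7), np.float64(9.1)) (np.float64(13.6), np.float64(-12.6), np.float64(9.0)) (np.float64(14.0), np.float64(-14.3), np.float64(9.0)) (np.float64(17.2), np.float64(-18.8)) t 17.39
```

```bash
python3 - <<'E'
from h import *
np.set_printoptions(suppress=True)
for i in range(2): arc(.5245,.0342,.0578,p0=-.6,p1=.5,n=7,Ft=14)
ux=frame(a,th,S)[1];st=robot.get_state();R=st['tool_rot']
robot.move_linear(st['ee_pos']-.09*R[:,2],.2)
A=robot.grab_frame('top')[:,:,::-1][130:185,240:290];A=cv2.resize(A,None,fx=10,fy=10,interpolation=2)
cv2.imwrite('pics/m6.png',cv2.convertScaleAbs(A,alpha=1.6,beta=-100));print(robot.get_state()['time'])
E
```

```text
True Fn,Ft,r: (np.float64(8.0), np.float64(1.9), np.float64(9.8)) (np.float64(9.7), np.float64(-3.6), np.float64(9.5)) (np.float64(12.2), np.float64(-5.9), np.float64(9.2)) (np.float64(14.5), np.float64(-9.3), np.float64(9.1)) (np.float64(16.4), np.float64(-11.7), np.float64(9.1)) (np.float64(16.5), np.float64(-14.2), np.float64(9.3)) (np.float64(2.9), np.float64(-8.5), np.float64(9.4)) (np.float64(10.2), np.float64(-13.7)) t 20.12
True Fn,Ft,r: (np.float64(11.2), np.float64(1.6), np.float64(9.0)) (np.float64(10.4), np.float64(-3.6), np.float64(8.9)) (np.float64(11.6), np.float64(-9.3), np.float64(8.7)) (np.float64(13.8), np.float64(-13.7), np.float64(8.5)) (np.float64(16.0), np.float64(-18.6), np.float64(8.5)) (np.float64(11.9), np.float64(-16.3), np.float64(8.6)) (np.float64(13.3), np.float64(-21.4), np.float64(8.5)) (np.float64(13.8), np.float64(-27.2)) t 22.85
23.5
```

View pics/m6.png

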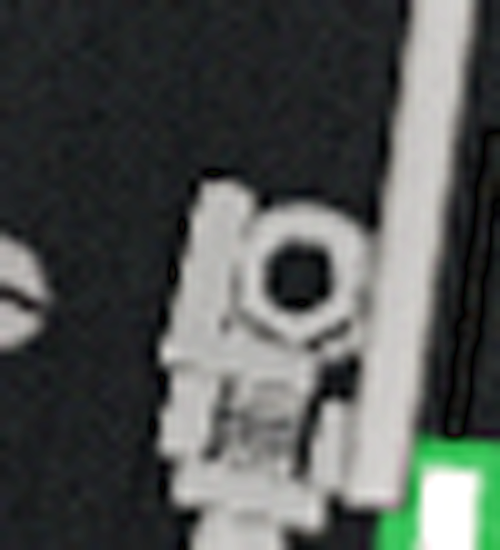

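The jaw and throat now lie close against the nut at (300,275), and the worm at (265,420) has moved about 2.5 mm forward with the wrench. I'll re-probe the worm's profile to re-centre the arc.

```bash
python3 - <<'E'
from h import *
ux=frame(a,th,S)[1]
for d in(-.003,.003,.008):
    q=np.array([.5245,.0342,.0])+d*ux
    robot.move_linear([*q[:2],.077],.2); h=robot.move_linear([*q[:2],.060],.025,threshold=5)
    s=robot.get_state();print(d,h,s['ee_pos'].round(4),s['force'].round(1),round(s['time'],2))
robot.move_linear([*q[:2],.077],.2)
E
```

```text
-0.003 True [0.5213 0.0349 0.0664] [-3.5  1.8  8.1] 24.56
0.003 True [0.5271 0.0338 0.0672] [ 1.   0.9 -3. ] 25.26
0.008 True [0.5326 0.0329 0.0664] [1.4 1.3 4.3] 25.98
```

```bash
sed -i "s/out.append((round(Fn,1),round(Ff,1),round(r\*1e3,1)))/out.append('%.0f,%.0f,%.1f'%(Fn,Ff,r*1e3))/" h.py; python3 - <<'E'
from h import *
for i in range(2): arc(.527,.0338,.0538,r=.014,p0=-.5,p1=.5,n=7,Ft=13)
B=robot.grab_frame('side')[:,:,::-1][185:225,265:315]
cv2.imwrite('pics/m7.png',cv2.convertScaleAbs(cv2.resize(B,None,fx=12,fy=12,interpolation=2),alpha=1.6,beta=-100));print(robot.get_state()['time'])
E
```

```text
True Fn,Ft,r: 4,-3,14.1 8,-6,13.5 11,-11,13.2 13,-15,13.1 9,-14,13.1 9,-17,12.9 11,-21,12.6 (np.float64(10.0), np.float64(-21.0)) t 28.90
True Fn,Ft,r: 9,2,13.4 12,-6,13.2 14,-11,13.1 14,-14,13.1 7,-14,13.2 10,-17,12.8 10,-22,12.6 (np.float64(12.9), np.float64(-29.0)) t 31.60
31.65
```

View pics/m7.png

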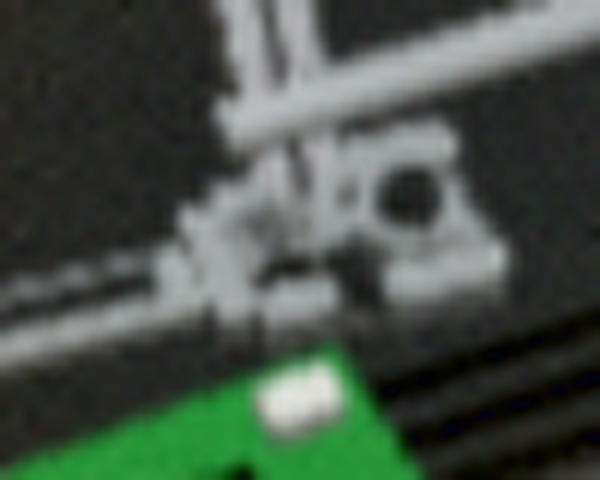

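The movable jaw lies at about (390–505, 250–300), with the nut bore at (408,197). I'll compare brightness profiles across the jaw with the starting picture to measure its travel.

```bash
python3 - <<'E'
from h import *
np.set_printoptions(linewidth=200)
old=cv2.resize(cv2.imread('pics/s1.png',0),(110,70),interpolation=cv2.INTER_AREA)
st=robot.get_state();print(st['ee_pos'].round(4))
new=np.mean([cv2.cvtColor(robot.grab_frame('side'),cv2.COLOR_RGB2GRAY)[165:235,240:350].astype(float) for _ in range(3)],0)
print('rows 197..216, cols 298-307');
for c in (301,303,305,307):
    print(c,'old',old[32:52,c-240].astype(int));print(c,'new',new[32:52,c-240].astype(int))
# image direction of wrench +y (jaw closing) at jaw: px per mm
p=np.array([.575,.006,.065]);u=np.array([-np.sin(a),np.cos(a),0]);print(proj('side',p),(proj('side',p+.001*u)-proj('side',p)))
q=np.array([.575,.006,.065]);print('wrench x px/mm',proj('side',q+.001*np.array([np.cos(a),np.sin(a),0]))-proj('side',q))
E
```

```text
[0.536  0.0321 0.0697]
rows 197..216, cols 298-307
301 old [132 112 112 112 106 114 132 140 128 140 159 161 147 119 105  95  85  77  68  62]
301 new [162 144 125 114 105 112 139 148 141 153 164 160 140 111  93  83  87  83  71  63]
303 old [ 84  85 102 121 132 146 155 148 143 152 160 157 137 107  94  87  81  71  61  71]
303 new [107  96 107 124 136 150 160 150 152 164 166 150 115 104  96  87  87  73  61  73]
305 old [ 83  84  84  84  86  91 110 126 140 157 163 144 115  99  92  84  75  64  70  79]
305 new [ 86  86  87  86  87  96 118 139 157 167 159 136 110  97  85  87  81  67  70  83]
307 old [ 84  82  83  83  81  83  83  83  87 100 109 105  91  86  84  80  67  64  73  78]
307 new [ 86  87  86  87  86  86  87  90 107 117 109  95  93  89  85  83  70  65  78  85]
[303.89430561 205.36943677] [-0.10883147 -0.21707708]
wrench x px/mm [ 0.27796894 -0.07568445]
```

```bash
python3 - <<'E'
from h import *
np.set_printoptions(linewidth=200)
def prof():
    g=np.mean([cv2.cvtColor(robot.grab_frame('side'),cv2.COLOR_RGB2GRAY).astype(float) for _ in range(3)],0)
    return g
g0=prof()
for i in range(2): arc(.5275,.0337,.0538,r=.0135,p0=-.45,p1=.4,n=5,Ft=17,v=.05)
g1=prof()
for c in(301,303,305): print(c,g0[202:212,c].astype(int),g1[202:212,c].astype(int))
np.save('g1.npy',g1)
f=lambda g:g[203:213,300:309].copy()
print(cv2.phaseCorrelate(f(g0),f(g1)))
E
```

```text
True Fn,Ft,r: 10,2,14.0 3,-1,13.6 9,-8,12.8 15,-15,12.4 17,-20,12.3 (np.float64(13.5), np.float64(-21.0)) t 34.12
True Fn,Ft,r: 10,0,14.1 4,-1,13.7 11,-9,12.9 14,-15,12.5 16,-20,12.4 (np.float64(14.3), np.float64(-20.8)) t 36.27
301 [115 139 149 141 151 164 161 139 111  95] [113 139 149 142 153 164 160 141 111  95]
303 [150 159 149 151 165 166 150 116 105  95] [150 160 150 152 165 166 149 117 104  94]
305 [ 95 118 140 155 166 159 138 112  96  86] [ 94 117 139 155 164 159 140 111  96  84]
((0.23633989458515536, -0.17079000545684497), 1.0309577307422877)
```

The jaw did not move in two further strokes at up to 21 N, well above the 4–5 N needed, so the worm is stalled and the jaw is snug. I'll retreat, locate the handle and plan the swing.

```bash
cat >> h.py <<'E'
def handle():
    im=robot.grab_frame('top').astype(int); g=im.mean(2); sat=im.max(2)-im.min(2)
    m=((g>125)&(sat<35)).astype(np.uint8); n,l,st,ce=cv2.connectedComponentsWithStats(m)
    return im,m,n,l,st,ce
def fr(a,s): # upright, jaws across wrench y
    y=s*np.array([-np.sin(a),np.cos(a),0]); z=np.array([0,0,-1.]); return np.c_[np.cross(y,z),y,z]
E
python3 - <<'E'
from h import *
st=robot.get_state();R=st['tool_rot'];robot.move_linear(st['ee_pos']-.11*R[:,2],.25)
im,m,*_=handle()
pts=[]
for r in range(188,216):
    c=np.where(m[r,246:270])[0]+246
    if len(c): pts.append(((c[0]+c[-1])/2,r)); 
    if r%5==0:print(r,c)
P=np.array([onplane('top',p,.064)[:2] for p in pts])
k=np.polyfit(P[:,0],P[:,1],1);res=np.polyval(k,P[:,0])-P[:,1];print('a',np.arctan(k[0]),'y at nut x',np.polyval(k,.567),'res',res.std(),'x range',P[:,0].min(),P[:,0].max())
nut=np.array([.567,.0247]);aw=np.arctan(k[0]);h=np.array([nut[0]-.135*np.cos(aw)]);hy=np.polyval(k,h[0]);print('handle',h,hy)
hd=np.array([h[0],hy]);v=hd-nut
for s in(1,-1):
  for b in np.radians([0,15,30,48]):
    Rm=np.array([[np.cos(b),np.sin(b)],[-np.sin(b),np.cos(b)]])
    q=robot.ik([*(nut+Rm@v),.08],fr(aw-b,s));print(s,round(b,2),(nut+Rm@v).round(3),None if q is None else np.round(q,2))
print(robot.get_state()['time'])
E
```

```text
190 [258 259 264 265 266]
195 [257 258 263 264 265]
200 [255 256 257 262 263 264]
205 [254 255 256 261 262 263]
210 [253 254 255 260 261 262]
215 [252 253 254 255 256 257 258 259 260]
a -0.20153058396821946 y at nut x 0.025416879432918607 res 0.0003790022669030429 x range 0.41757942210356735 0.48757869306146484
handle [0.43473222] 0.0524397176112279
1 0.0 [0.435 0.052] [-0.47  0.26  0.32  2.17 -0.12  0.73  1.3 ]
1 0.26 [0.446 0.086] [-0.57  0.29  0.36  2.14 -0.15  0.74  0.99]
1 0.52 [0.466 0.115] [-0.63  0.33  0.38  2.08 -0.18  0.76  0.71]
1 0.84 [0.499 0.142] [-0.59  0.39  0.31  1.98 -0.16  0.79  0.34]
-1 0.0 [0.435 0.052] [-0.93  0.35  0.86  2.18 -0.39  0.76 -1.58]
-1 0.26 [0.446 0.086] [-1.03  0.41  0.92  2.15 -0.46  0.79 -1.84]
-1 0.52 [0.466 0.115] [-1.1   0.49  0.98  2.09 -0.56  0.84 -2.08]
-1 0.84 [0.499 0.142] [-1.14  0.62  1.06  2.   -0.68  0.93 -2.33]
37.0667
```

```bash
python3 - <<'E'
from h import *
aw=-.2015;nut=np.array([.567,.0250]);hd=np.array([.4347,.0524]);v=hd-nut
robot.gripper_to(.045)
robot.move_ptp([*hd,.16],fr(aw,1))
robot.move_linear([*hd,.10],.15)
f0=robot.get_state()['force']
h=robot.move_linear([*hd,.045],.03,threshold=5);s=robot.get_state();print(h,s['ee_pos'].round(4),(s['force']-f0).round(1),s['time'])
if h:
    z=s['ee_pos'][2]+.003
    robot.move_linear([*hd,z],.05);robot.gripper_to(.029)
    s=robot.get_state();print('op',s['opening'],s['force'].round(1),s['time'])
E
```

```text
False [0.4348 0.0524 0.0451] [-0.3 -0.1  1.1] 42.175
```

```bash
python3 - <<'E'
from h import *
hd=np.array([.4347,.0524])
h=robot.move_linear([*hd,.025],.03,threshold=5);s=robot.get_state();print(h,s['ee_pos'].round(4),s['force'].round(1),s['time'])
if h:
    robot.move_linear([*hd,s['ee_pos'][2]+.003],.06);robot.gripper_to(.029)
    s=robot.get_state();print('op',s['opening'],s['ee_pos'].round(4),s['force'].round(1),s['time'])
A=cv2.resize(robot.grab_frame('top')[:,:,::-1][140:240,230:310],None,fx=5,fy=5,interpolation=2);B=cv2.resize(robot.grab_frame('side')[:,:,::-1][150:250,250-20:310],None,fx=5,fy=5,interpolation=2)
cv2.imwrite('pics/m8.png',np.hstack([A,B]))
E
```

```text
True [0.435  0.0525 0.0396] [-5.7 -0.4 18.2] 42.5333
op 0.029090136496210867 [0.4347 0.0524 0.0425] [-0.1  0.6 -0.6] 43.2583
```

Deck contact came at TCP z 0.0396. The fingers now straddle the handle, 3 mm above the deck. I'll swing in small arc steps and watch the force.

```bash
python3 - <<'E'
from h import *
aw=-.2015;nut=np.array([.567,.0250]);hd=np.array([.4347,.0524]);v=hd-nut;z=.0425
np.save('swing.npy',v)
out=[]
for b in np.linspace(0,.807,9)[1:]:
    Rm=np.array([[np.cos(b),np.sin(b)],[-np.sin(b),np.cos(b)]])
    robot.move_linear([*(nut+Rm@v),z],.06,frame=fr(aw-b,1));f=robot.get_state()['force'];out.append(f.round(1).tolist())
print(*out);s=robot.get_state();print(s['ee_pos'].round(4),s['opening'],s['time'])
A=cv2.resize(robot.grab_frame('top')[:,:,::-1][130:230,230:310],None,fx=5,fy=5,interpolation=2);B=cv2.resize(robot.grab_frame('side')[:,:,::-1][150:250,230:310],None,fx=5,fy=5,interpolation=2)
cv2.imwrite('pics/m9.png',np.hstack([A,B]))
E
```

```text
[-0.2, 0.2, -0.4] [0.0, -1.5, -0.5] [-0.0, 0.5, -0.5] [-0.1, -0.4, -0.2] [0.1, 1.0, -0.4] [0.1, -0.7, 0.1] [-0.6, -1.1, 0.1] [-0.2, -0.0, -0.6]
[0.4951 0.1393 0.0425] 0.02894563626004365 46.3583
```

View pics/m9.png

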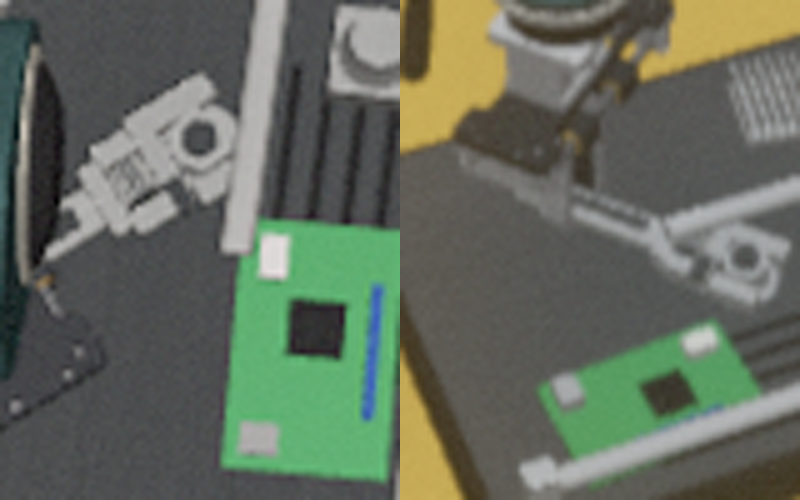

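The wrench has swung with both jaws hugging the nut at (202,138), and the side view shows it flat. I'll release, withdraw and measure the new angle.

```bash
python3 - <<'E'
from h import *
robot.gripper_to(.042); p=robot.get_state()['ee_pos']
robot.move_linear([p[0],p[1],.17],.2)
robot.move_linear([p[0]-.12,p[1]+.14,.20],.3)
im,m,n,l,st,ce=handle()
# handle: wrench component; use points 75..170mm from nut centre
nut=np.array([.567,.0250])
i=l[int(130+128/5),int(230+160/5)]  # guess on head
ys,xs=np.where(m[140:215,215:290]);pts=np.c_[xs+215,ys+140]
P=np.array([onplane('top',q,.064)[:2] for q in pts]);d=P-nut;r=np.linalg.norm(d,axis=1);an=np.arctan2(d[:,1],-d[:,0])
k=(r>.075)&(r<.17)&(an>.7)&(an<1.3)
print(k.sum());
for lo in(.075,.10,.13,.155):
    kk=k&(r>lo)&(r<lo+.02);print(lo,an[kk].min(),an[kk].max(),(an[kk].min()+an[kk].max())/2)
x=P[k];vx,vy,x0,y0=cv2.fitLine(x.astype(np.float32),cv2.DIST_L2,0,.01,.01).ravel();print('line angle',np.arctan2(abs(vy),abs(vx)),'turn deg',np.degrees(np.arctan2(abs(vy),abs(vx))-.2015),robot.get_state()['time'])
g=cv2.cvtColor(im.astype(np.uint8)[140:190,240:290],cv2.COLOR_RGB2BGR);cv2.imwrite('pics/m10.png',cv2.resize(g,None,fx=10,fy=10,interpolation=2))
E
```

```text
195
0.075 0.8332190521692134 1.1372563091127295 0.9852376806409715
0.1 0.8698620310272625 1.1017567494693117 0.9858093902482871
0.13 0.900586538235378 1.0716573207729163 0.9861219295041472
0.155 0.9162503568002778 1.0574915807851282 0.986870968792703
line angle 0.97251874 turn deg 44.176117 48.5167
```

```bash
python3 -c "
from h import *
s=robot.get_state();print(s['force'].round(1),s['ee_pos'],s['time']);robot.sign_off()"
```

```text
[0.3 0.6 0.7] [0.37564688 0.27845303 0.19936142] 48.5167
the job is handed in; nothing more can be done
```

I rolled the worm until it stalled, then swung the wrench about 45° clockwise, withdrew the arm and handed the job in at 48.5 s, inside the 61 s limit.

- **Snug:** the last two strokes reached about 21 N along the worm, well over the 4–5 N it needs. The side-camera profile across the jaw looked unchanged over those strokes, apart from a shift estimate of about 0.2 px. I judged it snug from that; I did not measure the jaw opening directly.
- **Swing:** the handle turned 44.2° by a line fit and 44.8° by its direction from the nut. I took the nut to have turned with it, because both jaws were hugging it in the last picture, but I did not measure the nut's own rotation.
- **Final state:** the wrench looked flat in the last picture, taken before I opened and lifted the gripper clear. The wrist force read about zero at hand-in. I saw no bystander disturbed, but did not check each one.
- **Disagreements:**
  - The cameras put the deck at about z 0.052 m, but touching it put it near 0.02–0.03 m, so my first strokes missed the worm. I worked by touch from then on.
  - The worm strokes also pushed the wrench about 2.5 mm forward and roughly 5 mm sideways before the jaw closed.
  - The deck touch beside the handle read 18 N against a 5 N threshold, still well under the limits.

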